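Slide a loaded tray up into its sprung dock

ROBOT

A 6-joint arm with a two-finger parallel gripper is mounted at the origin on a cart in front of the work surface, level with it; the furniture and walls round the work are solid. World frame = base frame: x ahead of the robot, y to its left, z up, the work surface at z = 0. Lengths are in m, angles in rad, forces in N, time in s.
With the tool pointing down it reaches from about 0.3 to 1 m from the base axis. Payload 5.1 kg.
Tool frame: the origin (TCP) lies at the very end of the fingers, on their centre line; the grasp point (between the pads) lies 19 mm behind it; z points along the fingers, y is the direction in which the jaws open and shut (so a half turn about z gives the same grasp; the last joint's range is limited). The gripper opens to 95 mm and grips with 3 to 60 N. Pads are 20 mm wide; open, the fingers measure 119 mm over their backs; the gripper's body (75 mm by 180 mm) begins 59 mm behind the grasp point.
Start: joints at [1.133, 0.124, 1.65, -0, 1.367, -0.083], TCP at [0.226, 0.609, 0.215] pointing down, gripper open.
Joint ranges: [-2.61, 2.61], [-1.02, 2.33], [0.03, 2.71], [-1.35, 4.49], [0.32, 2.68], [-2.91, 2.91]. Speed limits (rad/s): [2.57, 2.57, 3.14, 3.14, 3.14, 3.14].

INTERFACE

Orientations are given as a 3x3 rotation matrix whose columns are the frame's x, y, z axes.
In Python, from plant import sensors, eyes, env gives the robot as it stands.
- The arm moves only by the shell command python3 -m crank 'ROWS' [OPENING] [FORCE]. ROWS is a JSON object of lists of equal length, an entry for each row: "slide": the shift along the tool's x, y, z in m, a list of three; "delta_rot": the turn, a rotation vector about the tool's x, y, z in degrees, a list of three. In form: {"slide": [[x, y, z], ...], "delta_rot": [[wx, wy, wz], ...]}. A call has 1 to 8 rows; each row shifts and turns the commanded pose from where the row before left it, along the tool's axes as they then stand; what a row does not reach is not made up. A row lasts 1/8 s, in which the tool goes at most 62.5 mm and 10.7 degrees, less where a joint would pass 70% of its speed; a pose out of reach is approached as far as the arm can. A call is refused whole if a number of a shift passes 0.0625 or a number of a turn 10.7, either way. A call with a gripper value outside its range is refused whole. OPENING is the finger opening in m, from 0 to 0.0951, set as the call begins (- or left out, the last holds). The fingers move at their own pace and stop on an object; FORCE is the grip in N (left out, the last holds). Time passes only in rows, so rows that do not move let the fingers close. It gives the time, the measured TCP pose, the force and the opening at its end, in the units of the state.
- sensors.read_state(): the state, without advancing time (a new reading comes with each control period).
- eyes.get_image(name): name is "scene" or "top" or "wrist"; returns a dict with "frame" (384x512x3 uint8, blue, green, red), "range_z" (384x512 float32, m along the optical axis (not along the pixel's ray), 0 where there is no reading), "fx", "fy", "cx", "cy" (pixels), "R" (3x3) and "t" (3): a world point X has camera coordinates R X + t. Camera axes: x right, y down, z forward; pixel columns grow to the right and rows downward; lengths in m; the calibration is good to about 2 mm. A picture is of the moment at which its call begins.
- env.sign_off(): hands the job in, once; it reports no verdict.
The state is a dict: "t": time; "qpos": joint angles; "joint_vel": joint speeds; "effort": joint torques, N m; "position": TCP position; "ee_rot": TCP orientation; "wrist_force": force on the tool from outside, world axes, zero at the start; "torque": the same for the moment, N m; "width": finger opening in m.
Only numpy, scipy, OpenCV 4.12 (cv2) and the standard library are available. Lean on these libraries where they do the work, as an engineer would, in place of code of your own. Each camera call takes 0.05 s, during which the arm holds its last target.

TASK

Take the grey tray by its upright grip and slide it, with the jar standing on it, over the step and into the dock between the rails, raising the leading end over the step while the back end stays down on the bench; slide it, do not carry it. Then push it gently against the sprung buffer, only as far as it takes for the catch to spring up behind the tray, and let go. The jar must stay upright on the tray and the things round about must stay where they are.

Things in the scene. Friction and masses are not known exactly. Their poses are not given: they have to be found in the camera images.
- dock: Fixed low plywood dock, 320 x 190 mm, deck 8 mm high with a square front edge (the step). Origin: bench level, under the middle of that edge; x = the way in, z up. Aluminium side rails, inner faces at y = +-68 mm (3 mm clearance a side), 22 mm over the deck, from x = 35 mm to the end, flared out before that to a gap of about 165 mm at the edge. Meet step and rails gently, well under 35 N.
- dock_step (a point): Middle of the deck's front edge, on top, 8 mm above the bench. A steel catch bar lies along the deck's middle, set anywhere within 45 mm and not measured: its catch's holding face is 30 to 75 mm in from this point, its relaxed buffer's face 226 to 271 mm in (always 196 mm beyond the catch). Find the buffer by feel.
- tray: Grey plastic tray, 200 (x) x 130 (y) mm, rim 18 mm high, floor and walls 4 mm, square lower edges, 0.4 kg (jar: 0.17 to 0.35 kg more). Origin: underside centre; x = leading end. Starts on the bench 20 to 45 mm short of the step, up to 15 mm aside, turned up to 0.12 rad. Once more than half is past the step it can be laid flat on the deck; before that its back end stays down.
- tray_grip (a point): Where to grasp: middle of the tray's upright grip at its back end, 85 mm behind the tray's centre, 66 mm above its underside. The grip is a plate 16 mm thick along tray x (black cap 20 mm, look only), 60 mm wide along tray y, top 80 mm above the underside. Take it from above across the 16 mm.
- tray_front (a point): Middle of the tray's lower leading edge (tray x = +100 mm, underside). Raise it about 15 mm, hinging on the lower back edge, to clear the step.
- tray_back (a point): Middle of the tray's lower back edge (tray x = -100 mm, underside).
- jar: Clear jar with orange lid, 71 mm diameter, 119 mm tall, standing loose on the tray floor in its leading half. Origin: centre of its underside; z = its axis, up.
- catch (a joint): Sprung steel catch in the deck, m: 0 = fully up (6 mm proud, ramp toward the mouth), about 0.006 when the tray's underside presses it down (2 to 4 N). It springs back to 0 behind the tray when the tray's back end has passed its holding face, which takes about 4 mm of buffer travel.
- buffer (a joint): Sprung rubber-faced buffer at the inner end, m: 0 = relaxed, grows as the tray presses it: 3 N at first touch plus 1.8 N per mm: 10 N at 4 mm, where the catch springs up, 14 N at 6 mm; above 8 mm (17 N) it is squashed too far. The tray's sliding friction (1 to 5 N) adds to the push. Latched and let go it stays near 4 mm.
- tape_measure: Bystander: yellow tape measure, 34 x 80 x 68 mm, origin at its underside centre. Leave it.
- sanding_block: Bystander: cork sanding block, 63 x 111 x 32 mm, origin at its underside centre. Leave it.
- small_tin: Bystander: small red tin, 66 mm diameter, 46 mm tall, origin at its underside centre. Leave it.
- wood_offcut: Bystander: pine offcut, 45 x 140 x 19 mm, origin at its underside centre. Leave it.
- masking_tape: Bystander: roll of masking tape, 102 mm diameter, 24 mm high, origin at its underside centre. Leave it.
Mind the look-alikes: they are no part of the job. Leave any pink or turquoise look-alike of the jar alone.

How it is judged:
By the outcome, as a careful person would: the job done as asked, in the order asked, and still so for the second after the job is handed in, with the robot touching nothing.
It also fails if it takes over 67 s, if anything falls off the work surface, if the arm or the gripper's body presses on something with over 40 N, if the wrist force passes 120 N, or if a joint passes its speed limit or range.

## Working session

There is one attempt and no reset: what is moved stays moved. The work goes in short steps, Python scripts to look and compute and a shell command to move; the robot and the scene stay as the last step left them, time stands still between calls to the robot, and variables do not carry over. Pictures are saved under pics/ and viewed, and the job is handed in when it is done.

```bash
ls; mkdir -p pics; python3 - <<'E'
from plant import sensors, eyes
import cv2
s=sensors.read_state()
print({k:(v if isinstance(v,float) else [round(float(x),4) for x in __import__('numpy').ravel(v)]) for k,v in s.items()})
for n in ("scene","top","wrist"):
    d=eyes.get_image(n); cv2.imwrite(f"pics/{n}0.png",d["frame"])
    import numpy as np; np.savez(f"{n}0.npz",**d)
    print(n,d["fx"],d["cx"],d["cy"],np.round(d["R"],3).tolist(),d["t"])
E
```

```text
pics
{'t': 0.0, 'qpos': [1.1334, 0.1245, 1.6517, -0.0, 1.3675, -0.0826], 'joint_vel': [-0.0003, -0.0006, -0.0006, -0.0005, -0.0005, 0.001], 'effort': [0.0008, -41.7602, -35.9937, 0.0775, 0.0493, -0.0002], 'position': [0.2256, 0.6089, 0.2134], 'ee_rot': [-0.9377, 0.3474, -0.0009, 0.3474, 0.9377, -0.0019, 0.0002, -0.002, -1.0], 'wrist_force': [-0.9681, -0.0834, 0.3916], 'torque': [0.0165, -0.0315, -0.0109], 'width': 0.09549661827519022}
scene 466.8715412903152 256.45001420916765 190.4292785759298 [[0.579, -0.815, 0.014], [-0.5, -0.368, -0.784], [0.644, 0.447, -0.621]] [-0.390432    0.29289213  1.04205506]
top 429.3471852183379 254.1540007368699 194.0239441780152 [[0.009, -1.0, -0.003], [-0.99, -0.008, -0.138], [0.138, 0.004, -0.99]] [-0.12598804  0.51553681  1.15859937]
wrist 265.6617431307756 253.15227193709538 193.95176587269947 [[0.347, 0.938, -0.0], [0.897, -0.331, 0.292], [0.274, -0.101, -0.956]] [-0.65086186 -0.03322834  0.38931535]
```

View pics/scene0.png

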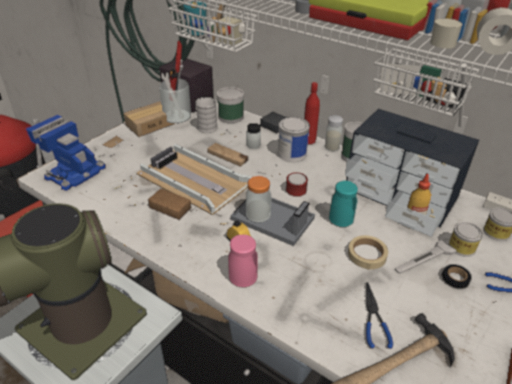

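View pics/top0.png

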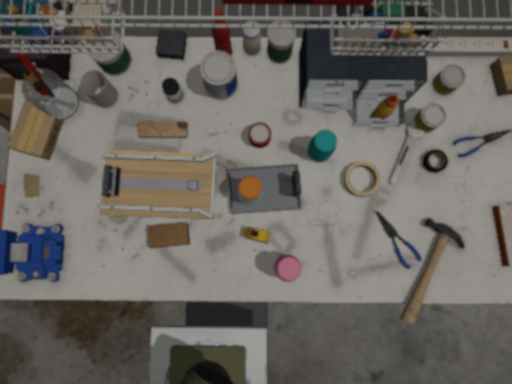

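View pics/wrist0.png

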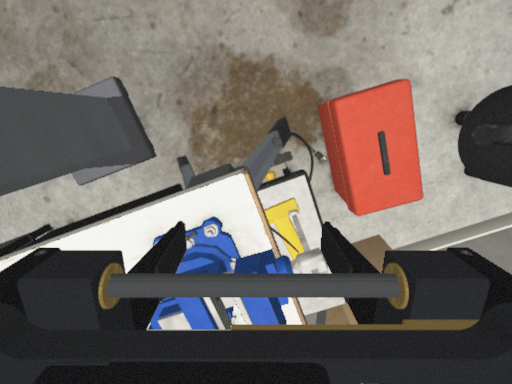

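The jar with the orange lid is the target, at scene (258,200) and top (250,188). The pink jar at (243,262) and the teal one at (343,203) are look-alikes. The tray is next to the jar, with its grip at top (293,182). The dock is at top (158,185), with its mouth facing right, towards −y. I'll enlarge the crop to confirm, then measure.

```bash
cat > h.py <<'E'
import numpy as np, cv2
def cloud(d):
    z=d["range_z"].astype(float); v,u=np.indices(z.shape)
    c=np.stack([(u-d["cx"])/d["fx"]*z,(v-d["cy"])/d["fy"]*z,z],-1)
    return (c-d["t"])@d["R"]
def rayz(d,u,v,h):
    r=np.array([(u-d["cx"])/d["fx"],(v-d["cy"])/d["fy"],1])@d["R"]; o=-d["t"]@d["R"]
    return o+r*(h-o[2])/r[2]
def px(d,X):
    c=d["R"]@np.array(X)+d["t"]; return [d["fx"]*c[0]/c[2]+d["cx"],d["fy"]*c[1]/c[2]+d["cy"]]
E
python3 - <<'E'
from h import *
d=dict(np.load("top0.npz")); P=cloud(d)
f=d["frame"][130:260,90:310]; cv2.imwrite("pics/topc.png",cv2.resize(f,None,fx=3.6,fy=3.6,interpolation=cv2.INTER_CUBIC))
z=P[...,2]; print("bench z", np.median(z[200:215,215:225]), np.median(z[225:240,330:350]))
for n,(u,v) in dict(lid=(250,188),grip=(294,183),floor=(275,195),deck=(165,205),deck2=(205,170)).items(): print(n,np.round(P[v-1:v+2,u-1:u+2].reshape(-1,3).mean(0),4))
im=np.clip((z[130:260,90:310]+.01)/.15*255,0,255).astype(np.uint8)
cv2.imwrite("pics/topz.png",cv2.applyColorMap(cv2.resize(im,None,fx=3.6,fy=3.6,interpolation=cv2.INTER_NEAREST),2))
E
```

```text
bench z -0.0002425209555446501 -0.0003588013793520345
lid [ 0.5202 -0.1111  0.1221]
grip [ 0.5422 -0.2291  0.0737]
floor [ 0.5188 -0.181   0.003 ]
deck [0.4869 0.1313 0.0078]
deck2 [0.589  0.0203 0.0071]
```

View pics/topc.png

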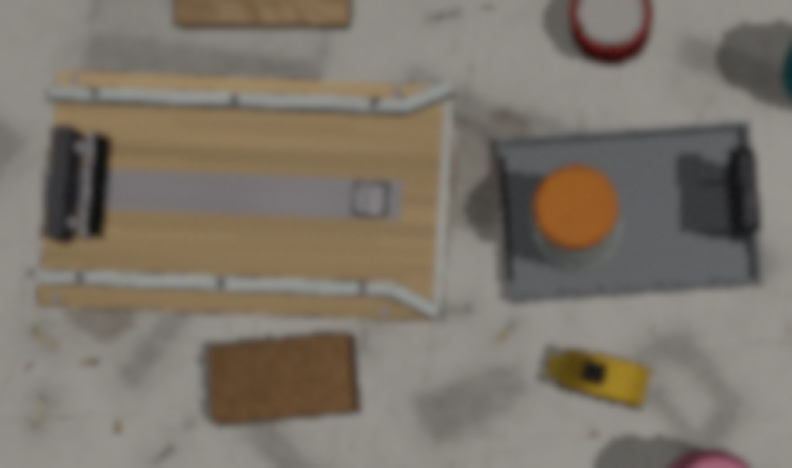

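View pics/topz.png

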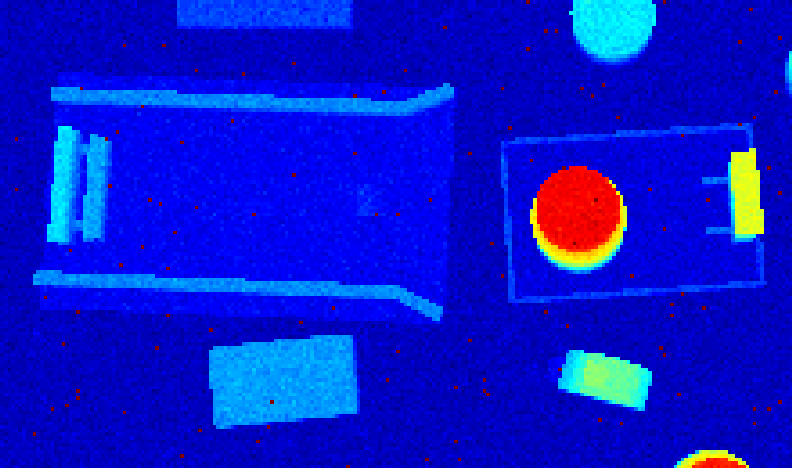

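The crop confirms it: an orange lid at crop (576,207) on the grey tray, with the black grip cap at (740,192). The dock's catch is at (370,198) and its buffer at (95,185). Next I'll fit both poses.

```bash
cat > fit.py <<'E'
from h import *
from scipy.optimize import least_squares
def line(p,a):  # fit along axis a: other = m*s+b
    s,o=p[:,a],p[:,1-a]; k=np.ones(len(s),bool)
    for _ in range(4):
        m,b=np.polyfit(s[k],o[k],1); r=o-m*s-b; k=abs(r)<0.004
    return m,b,r[k].std(),k.sum()
def dock(d):
    P=cloud(d).reshape(-1,3); x,y,z=P.T
    # rails straight part
    out=[]
    for lo,hi in ((0.40,0.50),(0.56,0.66)):
        k=(z>.024)&(z<.036)&(x>lo)&(x<hi)&(y>0.03)&(y<0.23); out.append(line(P[k],1))
    return out
def tray(P,guess,jar=None):
    # rim points: fit 200x130 rectangle (wall mid 98,63)
    x,y,z=P.T
    c,s=np.cos(guess[2]),np.sin(guess[2])
    k=(z>.012)&(z<.022)
    Q=P[k][:,:2]
    def res(p,Q):
        c,s=np.cos(p[2]),np.sin(p[2]); q=(Q-p[:2])@np.array([[c,-s],[s,c]])
        a=abs(abs(q[:,0])-.098); b=abs(abs(q[:,1])-.063)
        dx=np.where(abs(q[:,1])<.065,a,9); dy=np.where(abs(q[:,0])<.1,b,9)
        return np.minimum(np.minimum(dx,dy),.02)
    r=least_squares(res,guess,args=(Q,),loss="soft_l1",f_scale=.002,x_scale=[.01,.01,.1],diff_step=1e-4)
    return r.x,np.median(res(r.x,Q)),len(Q)
E
python3 - <<'E'
from fit import *
for n in ("top","scene"):
    d=dict(np.load(n+"0.npz")); P=cloud(d).reshape(-1,3)
    print(n,dock(d))
    k=(abs(P[:,0]-.53)<.11)&(abs(P[:,1]+.145)<.14)
    print(tray(P[k],[.53,-.145,1.57]))
    x,y,z=P.T
    k=(z>.115)&(z<.128)&(abs(x-.52)<.05)&(abs(y+.11)<.05)
    print("lid",P[k].mean(0),np.ptp(P[k],0),k.sum())
    k=(z>.070)&(z<.09)&(abs(x-.54)<.06)&(abs(y+.23)<.04)
    print("grip",P[k].mean(0),P[k].min(0),P[k].max(0))
    k=(z>.0045)&(z<.011)&(abs(x-.53)<.045)&(y>-.1)&(y<.1)
    print("edge y min by x:")
    for xx in np.arange(.485,.575,.02):
        kk=k&(abs(x-xx)<.01); print(round(xx,3),np.round(np.sort(y[kk])[[2,5,10,20]],4))
    k=(z>.03)&(z<.08)&(abs(x-.53)<.07)&(y>.2)&(y<.3)
    print("buffer",P[k].min(0),P[k].max(0), np.percentile(y[k&(z<.05)],[2,5,50]))
E
```

```text
top [(np.float64(-0.05986449063498784), np.float64(0.4363632469758698), np.float64(0.002093436075583762), np.int64(88)), (np.float64(0.029740730815054375), np.float64(0.6143957971194086), np.float64(0.0023979696664297814), np.int64(199))]
(array([ 0.53522298, -0.15168025,  1.64908695]), np.float64(0.0013284520052102983), 351)
lid [ 0.52196487 -0.11059865  0.12203803] [0.05997465 0.05712634 0.01255468] 429
grip [ 0.54122212 -0.2361847   0.0794038 ] [ 0.51120785 -0.24786688  0.07365686] [ 0.5749796  -0.22576492  0.08592723]
edge y min by x:
0.485 [-0.0957 -0.0871 -0.0786 -0.005 ]
0.505 [-0.0814 -0.0755 -0.0699 -0.0615]
0.525 [-0.0666 -0.0639 -0.0581 -0.0043]
0.545 [-0.0721 -0.0665 -0.0607 -0.0066]
0.565 [-0.0862 -0.0832 -0.0748 -0.0663]
buffer [0.47197061 0.20059953 0.03000824] [0.59432104 0.29934347 0.04689568] [0.21271373 0.22655928 0.2838749 ]
scene [(np.float64(-0.04140413062613231), np.float64(0.4350748989359191), np.float64(0.0018628827246156244), np.int64(46)), (np.float64(0.03552931201844083), np.float64(0.6134755834687177), np.float64(0.002088171733926569), np.int64(115))]
(array([ 0.53582351, -0.15259635,  1.65048699]), np.float64(0.002294032380887115), 497)
lid [ 0.51879246 -0.11475097  0.12186184] [0.06391641 0.06049101 0.01158104] 275
grip [ 0.53938154 -0.23883997  0.07880018] [ 0.50988031 -0.24925814  0.07021312] [ 0.57486385 -0.22504018  0.08399977]
edge y min by x:
0.485 [-0.0919 -0.0867 -0.0725 -0.006 ]
0.505 [-0.0765 -0.072  -0.0606 -0.0061]
0.525 [-0.0657 -0.0589 -0.057  -0.0065]
0.545 [-0.0094 -0.0086 -0.0025  0.0035]
0.565 [-0.0083 -0.0064 -0.0007  0.0064]
buffer [0.47051271 0.20401549 0.03013501] [0.59732833 0.29943761 0.04560049] [0.22379031 0.25824545 0.28264002]
```

```bash
python3 - <<'E'
from fit import *
from h import *
def dockres(p,Q):
    # rails: inner face +-68, thickness unknown w: mid at +-(68+w/2)
    c,s=np.cos(p[2]),np.sin(p[2]); q=(Q-p[:2])@np.array([[c,-s],[s,c]])
    return q
for n in ("top","scene"):
    d=dict(np.load(n+"0.npz")); P=cloud(d).reshape(-1,3); x,y,z=P.T
    R=[]
    for c0 in (.458,.613):
        m,b=.033,c0-.033*.13 if 0 else (c0)
        k=(z>.024)&(z<.034)&(abs(x-(m*(y-.13)+c0))<.016)&(y>.04)&(y<.28)
        for it in range(4):
            m,b=np.polyfit(y[k],x[k],1); k=(z>.024)&(z<.034)&(abs(x-m*y-b)<.008)&(y>.04)&(y<.28)
        r=x[k]-m*y[k]-b; print(n,"rail m %.4f x@0 %.4f x@.15 %.4f"%(m,b,b+m*.15),k.sum(),np.percentile(r,[3,97]),z[k].mean())
# front edge from color: sample grads in top image at h=.008 along edge
for n in ("top","scene"):
    d=dict(np.load(n+"0.npz")); g=d["frame"].astype(float)
    m=[]
    for X in np.arange(.48,.60,.02):
        ys=np.arange(-.04,.03,.002); row=[]
        for Y in ys:
            u,v=px(d,[X,Y,.008]); row.append(cv2.getRectSubPix(g.astype(np.float32),(1,1),(u,v))[0,0])
        row=np.array(row); s=row[:,0]; print(n,round(X,2),' '.join(f"{int(a)}/{int(b)}" for a,b in zip(row[:,0],row[:,2])))
E
```

```text
top rail m 0.0309 x@0 0.4690 x@.15 0.4737 307 [-0.00470684  0.00484246] 0.029163609900067024
top rail m 0.0296 x@0 0.6149 x@.15 0.6193 307 [-0.00478633  0.0052007 ] 0.02904871142371314
scene rail m 0.0299 x@0 0.4688 x@.15 0.4733 232 [-0.00518995  0.00635809] 0.028479008468692703
scene rail m 0.0303 x@0 0.6147 x@.15 0.6193 188 [-0.00564686  0.00674143] 0.028243933724278206
top 0.48 136/145 136/145 136/144 136/144 135/144 135/144 135/144 136/145 137/145 136/145 136/145 137/146 137/146 137/146 136/145 135/144 132/143 128/141 128/141 130/142 129/143 121/142 109/141 96/139 90/139 87/139 86/139 86/138 86/138 86/138 86/138 87/137 88/136 89/135 92/133
top 0.5 132/141 134/143 134/143 134/143 135/143 135/144 135/144 135/144 135/144 135/144 136/145 136/145 136/145 136/145 135/144 132/141 128/138 129/139 132/141 135/144 129/145 119/143 106/141 94/139 89/138 86/138 86/137 86/138 85/138 85/138 86/138 86/138 85/137 85/137 86/138
top 0.52 81/88 81/88 81/88 83/90 88/95 95/102 103/112 110/120 117/127 119/130 121/132 123/134 124/135 124/134 121/133 118/130 117/128 122/131 131/138 134/142 128/141 115/13
[... 1900 characters left out ...]
41/180 127/177 115/173 110/171 108/171 109/172 108/171 108/171 109/172 109/173 110/173 109/172 110/171 115/167 122/162
scene 0.56 112/124 118/133 127/144 130/148 132/150 131/150 131/149 130/148 128/147 125/145 122/143 115/138 107/134 101/133 107/141 122/153 140/167 153/178 155/181 149/180 134/175 121/171 111/169 106/168 106/168 106/168 107/168 107/168 106/168 106/168 106/168 106/168 107/167 111/166 115/164
scene 0.58 128/132 125/129 121/125 116/120 111/117 109/117 110/120 115/129 121/137 125/143 124/144 117/141 109/138 102/137 113/147 127/158 143/169 157/179 152/179 143/177 129/173 115/169 108/167 106/167 105/166 104/166 105/166 106/166 106/167 106/168 106/167 107/167 106/167 106/167 105/167
```

```bash
python3 -m crank '{"slide":[[-0.015,-0.018,0],[-0.03,-0.036,0],[-0.037,-0.043,0],[-0.037,-0.043,0],[-0.037,-0.043,0],[-0.037,-0.043,0],[-0.037,-0.043,0],[-0.037,-0.043,0]],"delta_rot":[[0,0,0],[0,0,0],[0,0,0],[0,0,0],[0,0,0],[0,0,0],[0,0,0],[0,0,0]]}' 0.07 20
python3 - <<'E'
from h import *
d=dict(np.load("top0.npz"))
S=np.array([.5417,-.009]);a=1.5406;ex=np.array([np.cos(a),np.sin(a)]);ey=np.array([-ex[1],ex[0]])
for n,u,v,h in (("catchL",352,198,.008),("catchR",388,200,.008),("buf",108,188,.03),("edge",447,200,.008)):
    X=rayz(d,90+u/3.6,130+v/3.6,h)[:2]-S; print(n,X@ex,X@ey)
E
```

```text
t: 1.15
position: [0.368, 0.2225, 0.2145]
ee_rot: [[-0.938, 0.347, 0.0], [0.347, 0.938, 0.0], [-0.0, 0.0, -1.0]]
wrist_force: [0.8, 0.0, 0.0]
width: 0.0702
catchL 0.07742505718789658 -0.0008474741803867041
catchR 0.048781364566037724 -0.0003429808937041591
buf 0.2645346240664259 0.001998222741080579
edge 0.002005677351047621 -0.002144534332241106
```

```bash
python3 -m crank '{"slide":[[-0.037,-0.043,0],[-0.038,-0.044,0],[-0.038,-0.044,0],[-0.038,-0.044,0],[-0.038,-0.044,0],[-0.038,-0.044,0],[-0.038,-0.044,0],[-0.03,-0.033,0]],"delta_rot":[[0,0,0],[0,0,0],[0,0,0],[0,0,0],[0,0,0],[0,0,0],[0,0,0],[0,0,0]]}'
python3 -m crank '{"slide":[[-0.02,-0.023,0],[-0.007,-0.008,0],[0,0,0],[0,0,0],[0,0,0]],"delta_rot":[[0,0,0],[0,0,-5],[0,0,-9.9],[0,0,-9.9],[0,0,0]]}'
```

```text
t: 2.15
position: [0.5265, -0.1994, 0.2142]
ee_rot: [[-0.937, 0.349, -0.0], [0.349, 0.937, 0.0], [0.0, 0.0, -1.0]]
wrist_force: [0.4, 0.4, -1.3]
width: 0.0697
t: 2.78
position: [0.5407, -0.2355, 0.2142]
ee_rot: [[-0.997, -0.076, -0.001], [-0.076, 0.997, 0.0], [0.001, 0.0, -1.0]]
wrist_force: [-0.2, 0.2, -0.6]
width: 0.0696
```

```bash
cat > look.py <<'E'
import sys
from plant import sensors, eyes
from h import *
for a in sys.argv[2:]:
    d=eyes.get_image(a); np.savez(f"{a}{sys.argv[1]}.npz",**d); cv2.imwrite(f"pics/{a}{sys.argv[1]}.png",d["frame"])
E
python3 look.py 1 wrist; python3 - <<'E'
from h import *
d=dict(np.load("wrist1.npz")); P=cloud(d).reshape(-1,3); x,y,z=P.T
k=(z>.072)&(z<.086)&(abs(x-.54)<.06)&(abs(y+.237)<.03); print(np.median(P[k],0),np.percentile(P[k],[2,98],axis=0),k.sum())
print(px(d,[.541,-.237,.08]))
E
```

```text
[ 0.54110074 -0.23420631  0.07799392] [[ 0.51169265 -0.24449617  0.0760032 ]
 [ 0.57248391 -0.22354641  0.07947722]] 878
[np.float64(250.65799884291417), np.float64(185.58657354359605)]
```

View pics/wrist1.png

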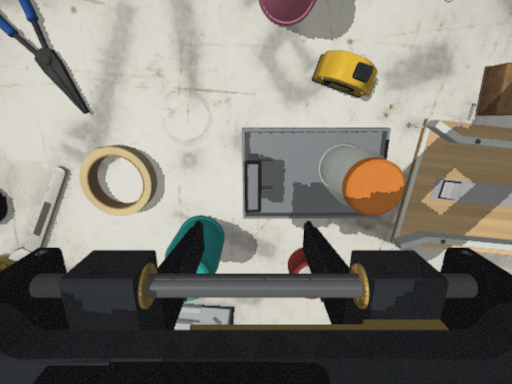

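```bash
python3 - <<'E'
from h import *
d=dict(np.load("wrist1.npz")); print("wristcam",-d["t"]@d["R"])
d=dict(np.load("top0.npz")); P=cloud(d).reshape(-1,3); x,y,z=P.T
for n,(a,b) in dict(teal=(322,145),pink=(288,267),tin=(260,133)).items():
    print(n,cloud(d)[b,a])
E
```

```text
wristcam [ 0.45894008 -0.24106818  0.38265457]
teal [ 0.63625121 -0.29881895  0.11965718]
pink [ 0.31970336 -0.2088896   0.12064311]
tin [ 0.68942461 -0.13654329  0.04304798]
```

The grip cap centre is at wrist (252,186), about (0.541, −0.235), and the jaws are lined up with it. I'll descend now.

```bash
python3 -m crank '{"slide":[[0,0,0.02],[0,0,0.03],[0,0,0.03],[0,0,0.03],[0,0,0.025],[0,0,0.018],[0,0,0.01],[0,0,0]],"delta_rot":[[0,0,0],[0,0,0],[0,0,0],[0,0,0],[0,0,0],[0,0,0],[0,0,0],[0,0,0]]}'
python3 -m crank '{"slide":[[0,0,0],[0,0,0],[0,0,0],[0,0,0],[0,0,0],[0,0,0]],"delta_rot":[[0,0,0],[0,0,0],[0,0,0],[0,0,0],[0,0,0],[0,0,0]]}' 0.012 25; python3 look.py 2 wrist top
```

```text
t: 3.82
position: [0.5405, -0.2354, 0.0509]
ee_rot: [[-0.997, -0.078, -0.001], [-0.078, 0.997, 0.001], [0.001, 0.001, -1.0]]
wrist_force: [-0.4, -0.6, 0.4]
width: 0.0703
t: 4.58
position: [0.5409, -0.2358, 0.0517]
ee_rot: [[-0.997, -0.078, 0.0], [-0.078, 0.997, -0.001], [-0.0, -0.001, -1.0]]
wrist_force: [0.6, -0.9, -1.6]
width: 0.0155
```

View pics/wrist2.png

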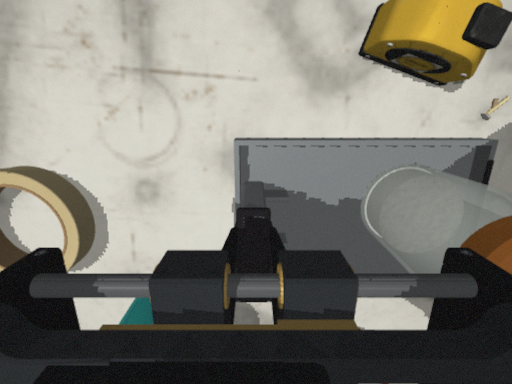

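```bash
python3 - <<'E'
from fit import *
d=dict(np.load("top2.npz")); P=cloud(d).reshape(-1,3)
k=(abs(P[:,0]-.53)<.11)&(abs(P[:,1]+.145)<.14)
print(tray(P[k],[.535,-.15,1.65]))
E
```

```text
(array([ 0.53557097, -0.15131481,  1.65154753]), np.float64(0.0012077361026954225), 156)
```

The grip is held at 15.5 mm width, and the tray hasn't moved. Next I'll line the tray up with the dock on the bench: turn +6.3° about tool z, shift sideways, and move 17 mm forward.

```bash
python3 -m crank '{"slide":[[0.0003,0.001,0],[0.0007,0.002,0],[0.0009,0.0028,0],[0.001,0.003,0],[0.001,0.003,0],[0.0009,0.0028,0],[0.0006,0.0018,0],[0.0003,0.001,0]],"delta_rot":[[0,0,0.3],[0,0,0.7],[0,0,1.0],[0,0,1.1],[0,0,1.1],[0,0,1.0],[0,0,0.7],[0,0,0.4]]}'
python3 -m crank '{"slide":[[0,0,0],[0,0,0]],"delta_rot":[[0,0,0],[0,0,0]]}'
python3 look.py 3 top scene; python3 - <<'E'
from fit import *
for n in("top","scene"):
    d=dict(np.load(n+"3.npz")); P=cloud(d).reshape(-1,3)
    k=(abs(P[:,0]-.53)<.085)&(abs(P[:,1]+.13)<.115)&((P[:,1]>-.21)|(P[:,0]<.52)|(P[:,0]>.56))
    p,r,nn=tray(P[k],[.538,-.134,1.54]); S=np.array([.5417,-.009]);a=1.5406;ex=np.array([np.cos(a),np.sin(a)]);ey=np.array([-ex[1],ex[0]])
    print(p,r,nn,"dock x,y,yaw",(p[:2]-S)@ex,(p[:2]-S)@ey,p[2]-a)
E
```

```text
t: 5.68
position: [0.5346, -0.2183, 0.0517]
ee_rot: [[-0.999, 0.032, -0.0], [0.032, 0.999, -0.0], [0.0, -0.0, -1.0]]
wrist_force: [-0.4, -5.6, 0.9]
width: 0.0159
t: 5.92
position: [0.5346, -0.2181, 0.0517]
ee_rot: [[-0.999, 0.032, -0.0], [0.032, 0.999, 0.001], [0.0, 0.001, -1.0]]
wrist_force: [-2.2, -0.9, 1.0]
width: 0.0161
[ 0.53817624 -0.13372755  1.53857864] 0.0011144736207665956 164 dock x,y,yaw -0.12477708186790715 -0.00024358895409835773 -0.002021358266829587
[ 0.53859758 -0.1348689   1.53644642] 0.002043157379612602 422 dock x,y,yaw -0.1259051859224884 -0.0006991987787953922 -0.004153583566069985
```

```bash
python3 - <<'E'
from h import *
d=dict(np.load("top3.npz")); f=d["frame"][130:260,90:310]; cv2.imwrite("pics/topc3.png",cv2.resize(f,None,fx=3.6,fy=3.6,interpolation=cv2.INTER_CUBIC))
E
```

```text
(no output)
```

View pics/topc3.png

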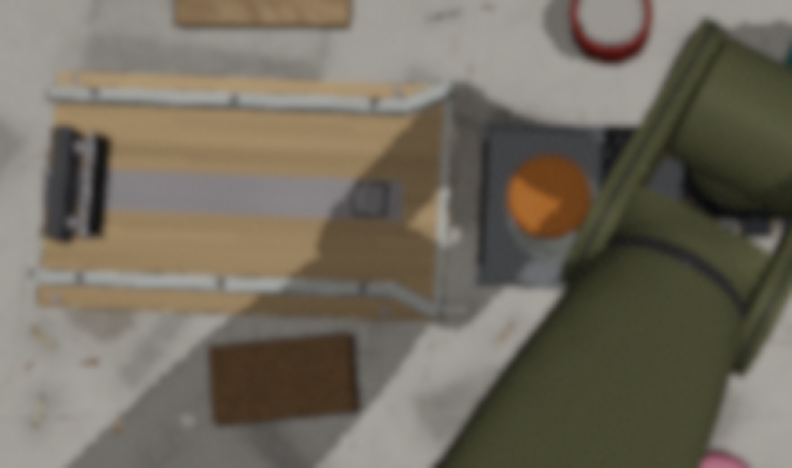

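```bash
python3 -m crank '{"slide":[[0,0,0],[0,0,0],[0,0,0]],"delta_rot":[[0,0,0],[0,0,0],[0,0,-0.15]]}' - 60
python3 -m crank '{"slide":[[0,-0.0003,-0.0001],[0,-0.0006,-0.00015],[0,-0.0007,-0.0002],[0,-0.0007,-0.0002],[0,-0.0007,-0.0002],[0,-0.0007,-0.0002],[0,-0.0007,-0.0002],[0,-0.0006,-0.00015]],"delta_rot":[[-0.3,0,0],[-0.7,0,0],[-0.8,0,0],[-0.8,0,0],[-0.8,0,0],[-0.8,0,0],[-0.8,0,0],[-0.5,0,0]]}'
python3 look.py 4 top scene; python3 - <<'E'
from fit import *
S=np.array([.5417,-.009]);a=1.5406;ex=np.array([np.cos(a),np.sin(a)]);ey=np.array([-ex[1],ex[0]])
d=dict(np.load("scene4.npz")); P=cloud(d).reshape(-1,3)
c=(P[:,:2]-S)@np.c_[ex,ey]
for lo in range(-230,-10,20):
    k=(c[:,0]>lo/1e3)&(c[:,0]<lo/1e3+.02)&(c[:,1]<-.04)&(c[:,1]>-.058)&(P[:,2]<.06)
    print(lo+10,k.sum(),np.median(P[k,2]) if k.any() else None)
f=d["frame"][150:270,200:340]; cv2.imwrite("pics/sc4.png",cv2.resize(f,None,fx=5,fy=5,interpolation=cv2.INTER_CUBIC))
E
```

```text
t: 6.4
position: [0.5346, -0.2181, 0.0517]
ee_rot: [[-1.0, 0.03, -0.0], [0.03, 1.0, 0.001], [0.0, 0.001, -1.0]]
wrist_force: [-2.4, 1.1, 1.7]
width: 0.0156
t: 7.4
position: [0.5345, -0.2233, 0.0528]
ee_rot: [[-1.0, 0.029, 0.003], [0.029, 0.995, 0.097], [0.0, 0.097, -0.995]]
wrist_force: [-1.8, 5.3, 1.5]
width: 0.0159
-220 36 0.006362366767645616
-200 1 0.003282710902765265
-180 0 None
-160 23 0.010069544716330881
-140 26 0.01190280462641495
-120 29 0.013548534666936621
-100 26 0.01584975229779877
-80 0 None
-60 0 None
-40 0 None
-20 0 None
```

View pics/sc4.png

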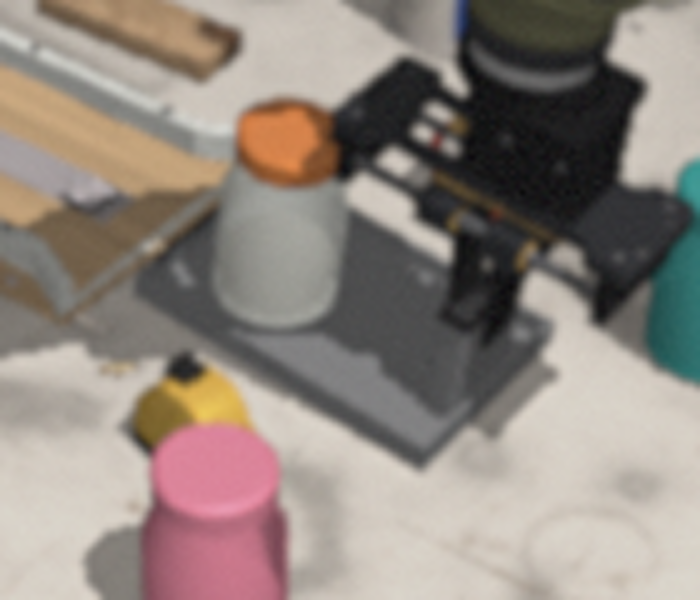

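```bash
python3 -m crank '{"slide":[[0,0.002,0.0002],[0,0.004,0.0004],[0,0.006,0.0006],[0,0.006,0.0006],[0.0001,0.006,0.0006],[0.0001,0.006,0.0006],[0.0001,0.006,0.0006],[0.0001,0.006,0.0006]],"delta_rot":[[0,0,0],[0,0,0],[0,0,0],[0,0,0],[0,0,0],[0,0,0],[0,0,0],[0,0,0]]}'
```

```text
t: 8.5
position: [0.5354, -0.1809, 0.0527]
ee_rot: [[-1.0, 0.029, 0.003], [0.029, 0.995, 0.096], [-0.0, 0.096, -0.995]]
wrist_force: [-0.5, -2.2, -1.3]
width: 0.016
```

```bash
python3 -m crank '{"slide":[[0,0.006,0.0006],[0,0.006,0.0006],[0,0.006,0.0006],[0,0.006,0.0006],[0.0001,0.006,0.0006],[0,0.005,0.0005],[0,0.003,0.0003],[0,0.001,0.0001]],"delta_rot":[[0,0,0],[0,0,0],[0,0,0],[0,0,0],[0,0,0],[0,0,0],[0,0,0],[0,0,0]]}'; python3 look.py 5 top scene; cat > rep.py <<'E'
import sys
from fit import *
S=np.array([.5417,-.009]);a=1.5406;ex=np.array([np.cos(a),np.sin(a)]);ey=np.array([-ex[1],ex[0]])
f=[]
for n in ("top","scene"):
    d=dict(np.load(n+sys.argv[1]+".npz"))
    r=(slice(130,260),slice(90,310)) if n=="top" else (slice(130,250),slice(130,340))
    f.append(cv2.resize(d["frame"][r],(660,390 if n=="top" else 377),interpolation=cv2.INTER_CUBIC))
f[1]=cv2.resize(f[1],(660,380)); 
cv2.imwrite("pics/t%s.png"%sys.argv[1],f[0]); cv2.imwrite("pics/s%s.png"%sys.argv[1],f[1])
from plant import sensors
s=sensors.read_state(); p=np.array(s["position"]); c=p[:2]-S
print("TCP dock x,y,z %.4f %.4f %.4f"%(c@ex,c@ey,p[2]))
E
python3 rep.py 5
```

```text
t: 9.5
position: [0.5365, -0.1421, 0.0527]
ee_rot: [[-1.0, 0.029, 0.003], [0.029, 0.995, 0.095], [-0.0, 0.095, -0.995]]
wrist_force: [0.1, -3.9, 0.8]
width: 0.0157
TCP dock x,y,z -0.1331 0.0012 0.0527
```

View pics/t5.png

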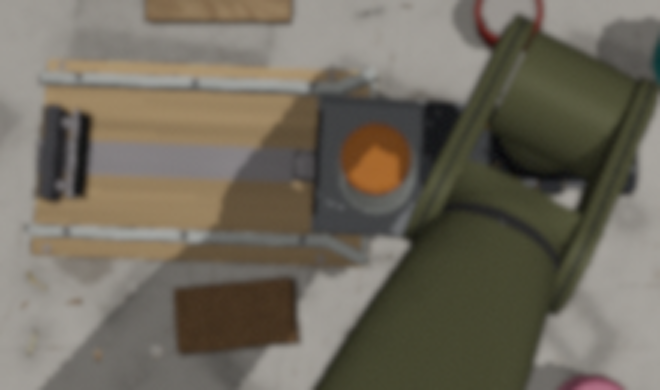

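View pics/s5.png

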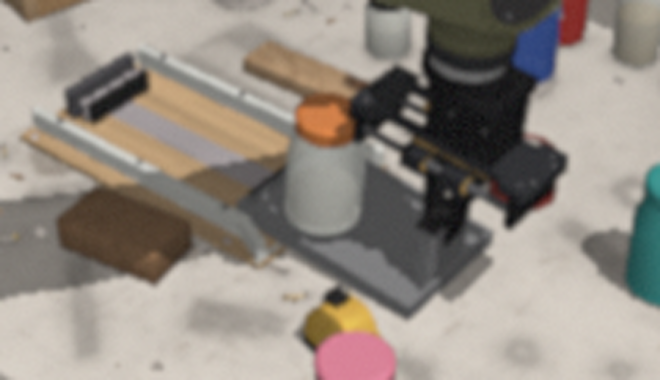

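The leading end is over the step and entering the rails at top-crop (318,165). The tray is centred and the jar is upright. Next I'll go on past the half.

```bash
python3 -m crank '{"slide":[[0,0.002,0.0002],[0,0.004,0.0004],[0,0.005,0.0005],[0,0.005,0.0005],[0,0.005,0.0005],[0,0.005,0.0005],[0,0.004,0.0004],[0,0.002,0.0002]],"delta_rot":[[0,0,0],[0,0,0],[0,0,0],[0,0,0],[0,0,0],[0,0,0],[0,0,0],[0,0,0]]}'; python3 look.py 6 top scene; python3 rep.py 6
```

```text
t: 10.6
position: [0.5375, -0.1098, 0.0527]
ee_rot: [[-1.0, 0.029, 0.003], [0.029, 0.995, 0.095], [-0.0, 0.095, -0.995]]
wrist_force: [-0.1, -4.8, 1.8]
width: 0.0156
TCP dock x,y,z -0.1007 0.0012 0.0527
```

View pics/t6.png

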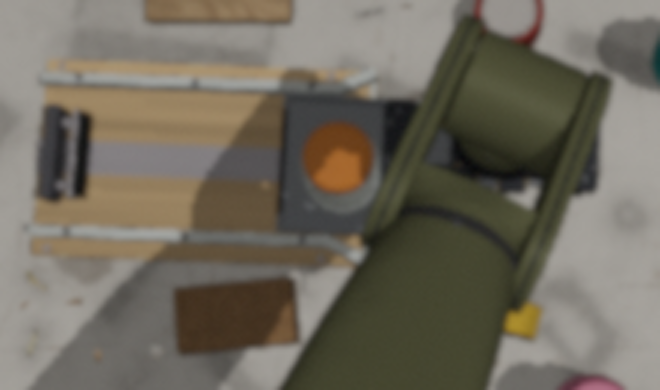

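```bash
python3 -m crank '{"slide":[[0,0.002,0.0002],[0,0.004,0.0004],[0,0.005,0.0005],[0,0.005,0.0005],[0,0.005,0.0005],[0,0.003,0.0003],[0,0.0005,0]],"delta_rot":[[0,0,0],[0,0,0],[0,0,0],[0,0,0],[0,0,0],[0,0,0],[0,0,0]]}'; python3 look.py 7 top scene; python3 rep.py 7
```

```text
t: 11.58
position: [0.5382, -0.0854, 0.0527]
ee_rot: [[-1.0, 0.029, 0.003], [0.029, 0.995, 0.095], [-0.0, 0.096, -0.995]]
wrist_force: [-0.4, -6.2, 2.9]
width: 0.0158
TCP dock x,y,z -0.0764 0.0012 0.0527
```

View pics/s7.png

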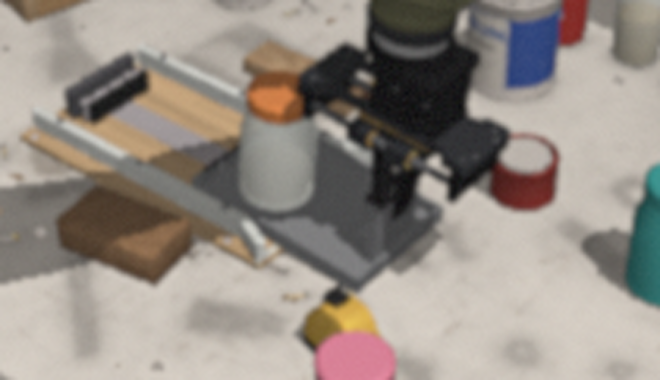

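```bash
python3 -m crank '{"slide":[[0,0.0003,-0.0005],[0,0.0006,-0.0009],[0,0.0007,-0.001],[0,0.0007,-0.001],[0,0.0007,-0.001],[0,0.0007,-0.001],[0,0.0006,-0.0008],[0,0.0005,-0.0006]],"delta_rot":[[0.3,0,0],[0.7,0,0],[0.8,0,0],[0.8,0,0],[0.8,0,0],[0.8,0,0],[0.7,0,0],[0.6,0,0]]}';python3 -m crank '{"slide":[[0,0,0],[0,0,0]],"delta_rot":[[0,0,0],[0,0,0]]}'; python3 look.py 8 top scene; python3 rep.py 8
python3 - <<'E'
from fit import *
S=np.array([.5417,-.009]);a=1.5406;ex=np.array([np.cos(a),np.sin(a)]);ey=np.array([-ex[1],ex[0]])
for n in("top","scene"):
    d=dict(np.load(n+"8.npz")); P=cloud(d).reshape(-1,3); c=(P[:,:2]-S)@np.c_[ex,ey]
    for lo in range(-80,120,20):
        k=(c[:,0]>lo/1e3)&(c[:,0]<lo/1e3+.02)&(abs(c[:,1])<.055)&(P[:,2]<.022); k&=P[:,2]>.006
        print(n,lo+10,k.sum(),np.round(np.median(P[k,2]),4) if k.any() else None)
E
```

```text
t: 12.68
position: [0.5381, -0.0805, 0.0596]
ee_rot: [[-1.0, 0.029, -0.0], [0.029, 1.0, 0.0], [0.0, 0.0, -1.0]]
wrist_force: [1.3, -1.0, 1.2]
width: 0.0158
t: 12.92
position: [0.5381, -0.0806, 0.0595]
ee_rot: [[-1.0, 0.03, -0.0], [0.03, 1.0, 0.001], [0.0, 0.001, -1.0]]
wrist_force: [1.6, 0.2, 2.2]
width: 0.0158
TCP dock x,y,z -0.0716 0.0014 0.0594
top -70 2 0.013
top -50 2 0.02
top -30 7 0.0124
top -10 39 0.0112
top 10 11 0.0109
top 30 0 None
top 50 17 0.0128
top 70 36 0.0115
top 90 105 0.0122
top 110 156 0.0119
scene -70 42 0.0126
scene -50 50 0.0121
scene -30 87 0.0118
scene -10 131 0.0115
scene 10 148 0.0114
scene 30 108 0.0121
scene 50 43 0.0125
scene 70 16 0.0126
scene 90 35 0.012
scene 110 52 0.0133
```

View pics/s8.png

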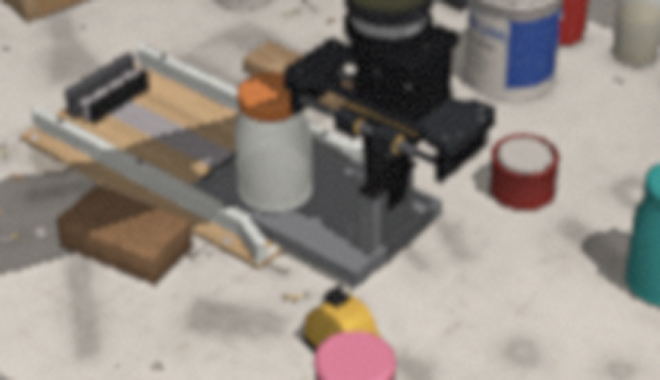

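View pics/t8.png

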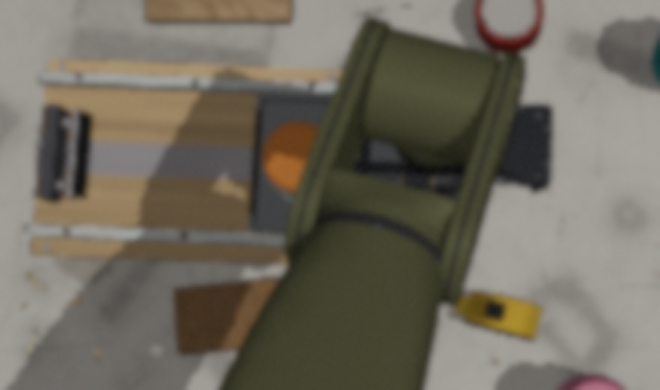

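The tray is flat on the deck, with its floor at about 12 mm all along. I'll slide in along the rails and watch the force.

```bash
python3 -m crank '{"slide":[[0,0.002,0],[0,0.004,0],[0,0.006,0],[0,0.006,0],[0,0.006,0],[0,0.006,0],[0,0.006,0],[0,0.006,0]],"delta_rot":[[0,0,0],[0,0,0],[0,0,0],[0,0,0],[0,0,0],[0,0,0],[0,0,0],[0,0,0]]}'; python3 rep.py 8
```

```text
t: 14.02
position: [0.5393, -0.0398, 0.0597]
ee_rot: [[-1.0, 0.029, -0.0], [0.029, 1.0, -0.002], [0.0, -0.002, -1.0]]
wrist_force: [0.1, -5.7, 2.5]
width: 0.0157
TCP dock x,y,z -0.0308 0.0015 0.0597
```

```bash
python3 -m crank '{"slide":[[0,0.006,0],[0,0.006,0],[0,0.006,0],[0,0.006,0],[0,0.006,0],[0,0.006,0],[0,0.004,0],[0,0.002,0]],"delta_rot":[[0,0,0],[0,0,0],[0,0,0],[0,0,0],[0,0,0],[0,0,0],[0,0,0],[0,0,0]]}'; python3 rep.py 8
```

```text
t: 15.02
position: [0.5405, 0.0022, 0.0597]
ee_rot: [[-1.0, 0.029, -0.0], [0.029, 1.0, -0.002], [0.0, -0.002, -1.0]]
wrist_force: [0.4, -6.6, 3.6]
width: 0.0156
TCP dock x,y,z 0.0111 0.0015 0.0597
```

```bash
python3 -m crank '{"slide":[[0,0.002,0],[0,0.004,0],[0,0.005,0],[0,0.005,0],[0,0.005,0],[0,0.003,0],[0,0.002,0]],"delta_rot":[[0,0,0],[0,0,0],[0,0,0],[0,0,0],[0,0,0],[0,0,0],[0,0,0]]}'; python3 look.py 9 scene top; python3 rep.py 9
```

```text
t: 15.9
position: [0.5413, 0.028, 0.0597]
ee_rot: [[-1.0, 0.029, -0.0], [0.029, 1.0, -0.002], [0.0, -0.002, -1.0]]
wrist_force: [-0.9, -6.1, 3.8]
width: 0.0156
TCP dock x,y,z 0.0372 0.0015 0.0597
```

View pics/s9.png

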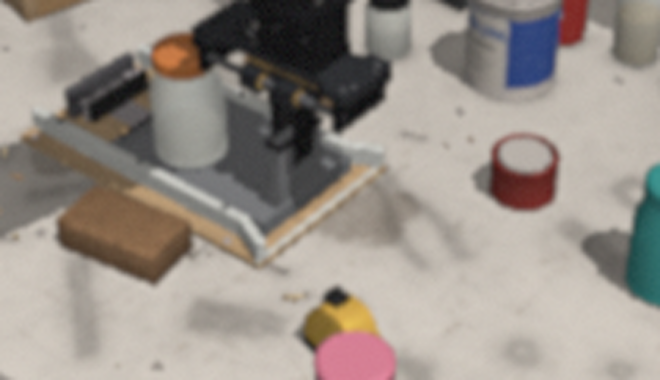

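View pics/t9.png

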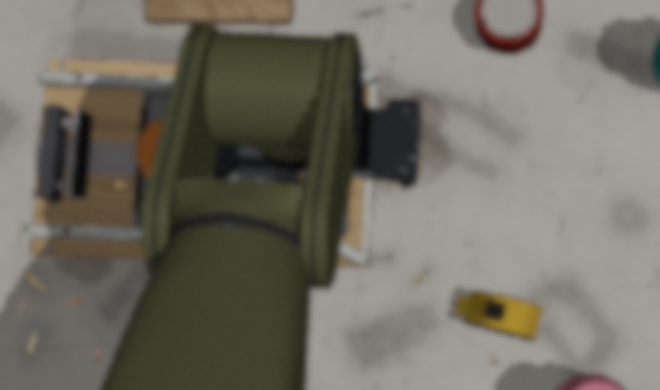

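The tray is in the rails and the jar is upright. The gap to the buffer, from top-crop column 141 to 88, is about 45 mm. I'll move most of that, then go on by feel.

```bash
python3 -m crank '{"slide":[[0,0.002,0],[0,0.004,0],[0,0.005,0],[0,0.005,0],[0,0.005,0],[0,0.004,0],[0,0.003,0],[0,0.002,0]],"delta_rot":[[0,0,0],[0,0,0],[0,0,0],[0,0,0],[0,0,0],[0,0,0],[0,0,0],[0,0,0]]}'; python3 rep.py 9
```

```text
t: 17.0
position: [0.5422, 0.0579, 0.0598]
ee_rot: [[-1.0, 0.029, -0.0], [0.029, 1.0, -0.003], [0.0, -0.003, -1.0]]
wrist_force: [-0.4, -6.8, 4.0]
width: 0.0159
TCP dock x,y,z 0.0669 0.0015 0.0598
```

```bash
for i in 1; do python3 -m crank '{"slide":[[0,0.002,0],[0,0.002,0]],"delta_rot":[[0,0,0],[0,0,0]]}'; python3 rep.py 9;  python3 look.py 10 top; python3 rep.py 10; done
```

```text
t: 17.25
position: [0.5424, 0.0618, 0.0598]
ee_rot: [[-1.0, 0.029, -0.0], [0.029, 1.0, -0.003], [0.0, -0.003, -1.0]]
wrist_force: [1.1, -5.8, 4.2]
width: 0.0157
TCP dock x,y,z 0.0708 0.0015 0.0598Traceback (most recent call last):
  File "rep.py", line 6, in <module>
    d=dict(np.load(n+sys.argv[1]+".npz"))
           ~~~~~~~^^^^^^^^^^^^^^^^^^^^^^
    fid = stack.enter_context(open(os.fspath(file), "rb"))
                              ~~~~^^^^^^^^^^^^^^^^^^^^^^^
FileNotFoundError: [Errno 2] No such file or directory: 'scene10.npz'
```

```bash
python3 -m crank '{"slide":[[0,0.001,0],[0,0.001,0],[0,0.001,0]],"delta_rot":[[0,0,0],[0,0,0],[0,0,0]]}' | sed -n '1,2p;4p'
```

```text
t: 17.68
position: [0.5424, 0.0647, 0.0598]
wrist_force: [0.2, -6.0, 4.6]
```

```bash
python3 -m crank '{"slide":[[0,0.001,0],[0,0.001,0]],"delta_rot":[[0,0,0],[0,0,0]]}' | sed -n '1,2p;4p'
```

```text
t: 17.92
position: [0.5425, 0.0667, 0.0598]
wrist_force: [-0.8, -6.7, 3.2]
```

```bash
python3 -m crank '{"slide":[[0,0.001,0],[0,0.001,0]],"delta_rot":[[0,0,0],[0,0,0]]}' | sed -n '1,2p;4p'
```

```text
t: 18.18
position: [0.5426, 0.0687, 0.0598]
wrist_force: [0.4, -6.7, 4.1]
```

```bash
python3 -m crank '{"slide":[[0,0.001,0]],"delta_rot":[[0,0,0]]}' | sed -n '1,2p;4p'; python3 -m crank '{"slide":[[0,0.001,0]],"delta_rot":[[0,0,0]]}' | sed -n '1,2p;4p'
```

```text
t: 18.3
position: [0.5426, 0.0697, 0.0598]
wrist_force: [-0.5, -6.5, 4.4]
t: 18.42
position: [0.5426, 0.0707, 0.0598]
wrist_force: [-0.3, -7.0, 4.0]
```

```bash
python3 -m crank '{"slide":[[0,0.001,0]],"delta_rot":[[0,0,0]]}' | sed -n '1,2p;4p'; python3 -m crank '{"slide":[[0,0.001,0]],"delta_rot":[[0,0,0]]}' | sed -n '1,2p;4p'
```

```text
t: 18.55
position: [0.5427, 0.0717, 0.0598]
wrist_force: [-0.2, -6.9, 5.0]
t: 18.68
position: [0.5427, 0.0727, 0.0598]
wrist_force: [-0.1, -7.1, 4.5]
```

```bash
python3 -m crank '{"slide":[[0,0.001,0]],"delta_rot":[[0,0,0]]}' | sed -n '1,2p;4p'
```

```text
t: 18.8
position: [0.5427, 0.0737, 0.0598]
wrist_force: [0.2, -6.9, 5.0]
```

```bash
python3 -m crank '{"slide":[[0,0.001,0]],"delta_rot":[[0,0,0]]}' | sed -n '1,2p;4p'
```

```text
t: 18.92
position: [0.5428, 0.0747, 0.0598]
wrist_force: [0.4, -7.4, 3.6]
```

```bash
python3 -m crank '{"slide":[[0,0.001,0]],"delta_rot":[[0,0,0]]}' | sed -n '1,2p;4p'
```

```text
t: 19.05
position: [0.5428, 0.0757, 0.0598]
wrist_force: [-0.3, -7.1, 4.7]
```

```bash
python3 -m crank '{"slide":[[0,0.001,0]],"delta_rot":[[0,0,0]]}' | sed -n '1,2p;4p'
```

```text
t: 19.18
position: [0.5428, 0.0767, 0.0598]
wrist_force: [-0.5, -6.8, 4.6]
```

```bash
python3 -m crank '{"slide":[[0,0.001,0]],"delta_rot":[[0,0,0]]}' | sed -n '1,2p;4p'; python3 look.py 11 top scene; python3 rep.py 11; python3 - <<'E'
from h import *
d=dict(np.load("scene11.npz")); f=d["frame"][135:215,135:245]; cv2.imwrite("pics/s11b.png",cv2.resize(f,None,fx=7,fy=7,interpolation=cv2.INTER_CUBIC))
E
```

```text
t: 19.3
position: [0.5428, 0.0769, 0.06]
wrist_force: [-2.1, -11.3, 6.7]
TCP dock x,y,z 0.0859 0.0015 0.0600
```

View pics/t11.png

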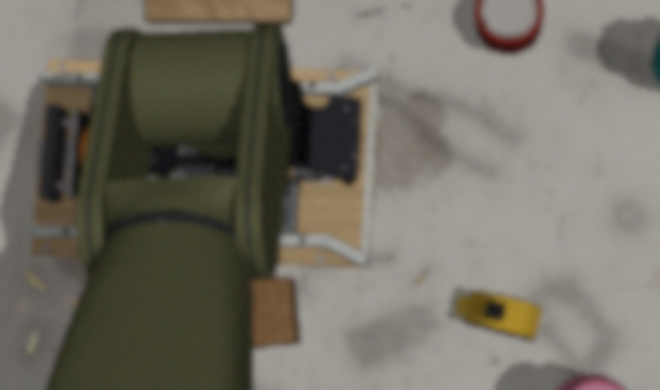

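View pics/s11b.png

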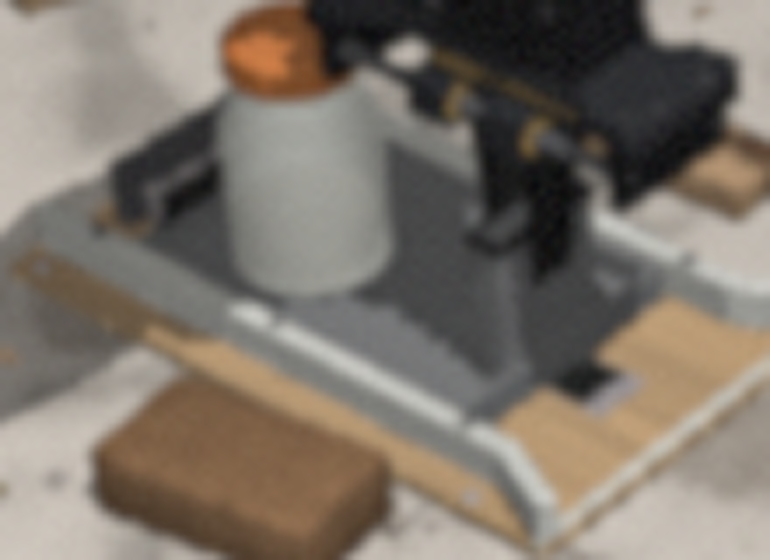

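First touch on the buffer: the force stepped from −6.8 to −11.3 N at TCP y = 0.0768. It takes about 4 mm more, so I'll go in small steps.

```bash
python3 -m crank '{"slide":[[0,0.001,0]],"delta_rot":[[0,0,0]]}' | sed -n '1,4p'
```

```text
t: 19.52
position: [0.5429, 0.0775, 0.0601]
ee_rot: [[-1.0, 0.028, -0.001], [0.028, 1.0, -0.005], [0.0, -0.005, -1.0]]
wrist_force: [-2.7, -12.1, 6.6]
```

```bash
python3 -m crank '{"slide":[[0,0.001,0]],"delta_rot":[[0,0,0]]}' | sed -n '1,4p'
```

```text
t: 19.65
position: [0.543, 0.0781, 0.0602]
ee_rot: [[-1.0, 0.028, -0.001], [0.028, 1.0, -0.006], [0.0, -0.006, -1.0]]
wrist_force: [-2.1, -14.0, 6.9]
```

```bash
python3 -m crank '{"slide":[[0,0.001,0]],"delta_rot":[[0,0,0]]}' | sed -n '1,4p'
```

```text
t: 19.77
position: [0.543, 0.0787, 0.0603]
ee_rot: [[-1.0, 0.028, -0.001], [0.028, 1.0, -0.007], [0.0, -0.007, -1.0]]
wrist_force: [-1.8, -14.9, 7.5]
```

```bash
python3 -m crank '{"slide":[[0,0.001,0]],"delta_rot":[[0,0,0]]}' | sed -n '1,4p'
```

```text
t: 19.9
position: [0.5431, 0.0794, 0.0605]
ee_rot: [[-1.0, 0.028, -0.001], [0.028, 1.0, -0.007], [0.0, -0.007, -1.0]]
wrist_force: [-2.3, -16.5, 8.5]
```

```bash
python3 -m crank '{"slide":[[0,0.001,0]],"delta_rot":[[0,0,0]]}' | sed -n '1,4p'
```

```text
t: 20.02
position: [0.5431, 0.0799, 0.0606]
ee_rot: [[-1.0, 0.028, -0.001], [0.028, 1.0, -0.008], [0.0, -0.008, -1.0]]
wrist_force: [-2.6, -18.4, 8.4]
```

```bash
python3 look.py 12 scene;  python3 - <<'E'
from h import *
d=dict(np.load("scene12.npz")); f=d["frame"][165:215,185:255]; cv2.imwrite("pics/s12b.png",cv2.resize(f,None,fx=10,fy=10,interpolation=cv2.INTER_CUBIC))
E
```

```text
(no output)
```

View pics/s12b.png

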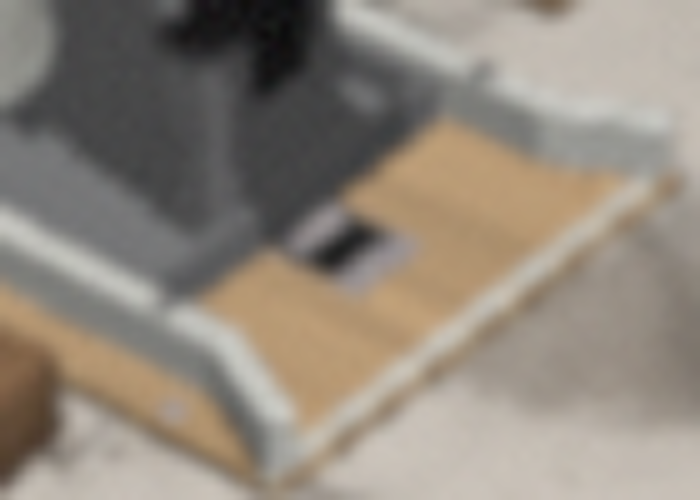

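```bash
python3 -m crank '{"slide":[[0,0.001,0]],"delta_rot":[[0,0,0]]}' | sed -n '1,4p'
```

```text
t: 20.2
position: [0.5432, 0.0806, 0.0607]
ee_rot: [[-1.0, 0.028, -0.001], [0.028, 1.0, -0.009], [0.0, -0.009, -1.0]]
wrist_force: [-1.8, -19.5, 9.3]
```

```bash
python3 -m crank '{"slide":[[0,0.0007,0]],"delta_rot":[[0,0,0]]}' | sed -n '1,4p'; python3 look.py 13 scene;  python3 - <<'E'
from h import *
d=dict(np.load("scene13.npz")); f=d["frame"][165:215,185:255]; cv2.imwrite("pics/s13b.png",cv2.resize(f,None,fx=10,fy=10,interpolation=cv2.INTER_CUBIC))
E
```

```text
t: 20.32
position: [0.5432, 0.0809, 0.0607]
ee_rot: [[-1.0, 0.028, -0.001], [0.028, 1.0, -0.01], [0.001, -0.01, -1.0]]
wrist_force: [-2.6, -19.6, 9.9]
```

View pics/s13b.png

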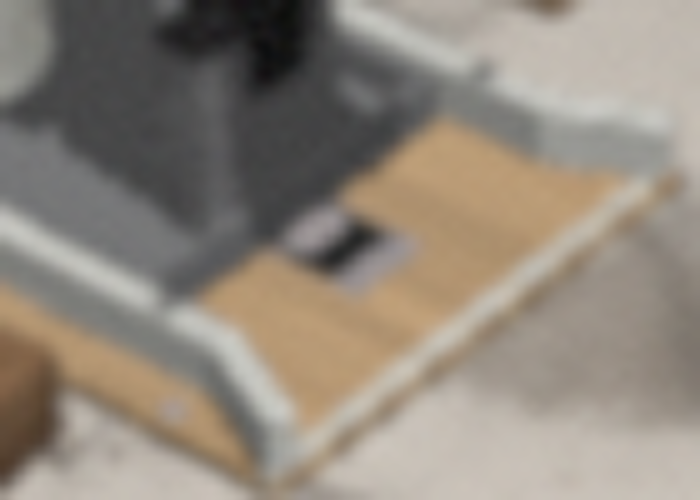

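```bash
python3 - <<'E'
from h import *
o=[]
for n in ("0","11","13"):
    f=dict(np.load(f"scene{n}.npz"))["frame"][175:205,195:245]; o.append(cv2.resize(f,None,fx=8,fy=8,interpolation=cv2.INTER_CUBIC)[:190])
cv2.imwrite("pics/cmp.png",np.vstack(o))
E
```

```text
(no output)
```

View pics/cmp.png

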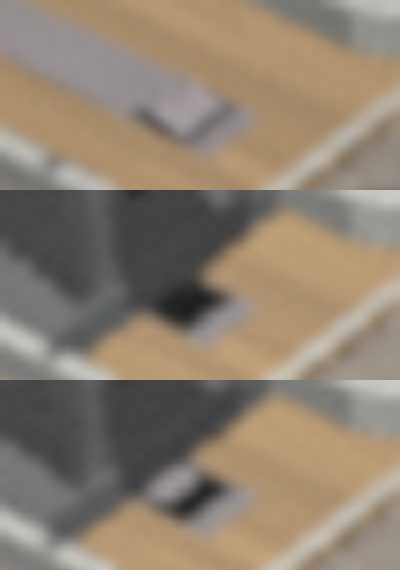

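In the last row the catch at (180,490) still looks pressed down: the dark slot is wider than in the first row. A little more.

```bash
python3 -m crank '{"slide":[[0,0.0008,0]],"delta_rot":[[0,0,0]]}' | sed -n '1,4p'; python3 look.py 14 scene;  python3 - <<'E'
from h import *
o=[]
for n in ("0","13","14"):
    f=dict(np.load(f"scene{n}.npz"))["frame"][175:205,195:245]; o.append(cv2.resize(f,None,fx=8,fy=8,interpolation=cv2.INTER_CUBIC)[:190])
cv2.imwrite("pics/cmp2.png",np.vstack(o))
E
```

```text
t: 20.5
position: [0.543, 0.0817, 0.0603]
ee_rot: [[-1.0, 0.028, -0.001], [0.028, 1.0, -0.009], [0.001, -0.009, -1.0]]
wrist_force: [-2.4, -21.0, 9.1]
```

View pics/cmp2.png

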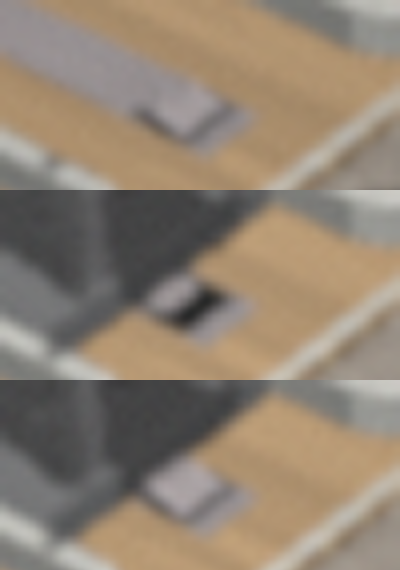

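The catch has sprung up: the bottom row now matches the first. I'll ease off the push and then release.

```bash
python3 -m crank '{"slide":[[0,-0.001,0],[0,-0.001,0],[0,-0.001,-0.0003]],"delta_rot":[[0,0,0],[0,0,0],[0,0,0]]}' | sed -n '1,4p'
```

```text
t: 20.92
position: [0.5427, 0.0815, 0.0597]
ee_rot: [[-1.0, 0.03, -0.001], [0.03, 1.0, -0.003], [0.001, -0.003, -1.0]]
wrist_force: [1.0, -7.1, 1.3]
```

```bash
python3 -m crank '{"slide":[[0,-0.0005,-0.0003],[0,-0.0005,-0.0002]],"delta_rot":[[0,0,0],[0,0,0]]}' | sed -n '1,4p'; python3 look.py 15 scene;  python3 - <<'E'
from h import *
o=[]
for n in ("0","14","15"):
    f=dict(np.load(f"scene{n}.npz"))["frame"][175:205,195:245]; o.append(cv2.resize(f,None,fx=8,fy=8,interpolation=cv2.INTER_CUBIC)[:190])
cv2.imwrite("pics/cmp3.png",np.vstack(o))
E
```

```text
t: 21.18
position: [0.5426, 0.0811, 0.0598]
ee_rot: [[-1.0, 0.029, -0.001], [0.029, 1.0, -0.002], [0.001, -0.002, -1.0]]
wrist_force: [1.9, -6.2, 0.1]
```

View pics/cmp3.png

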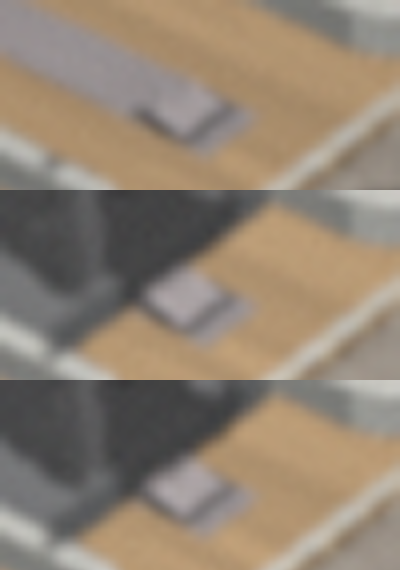

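```bash
python3 -m crank '{"slide":[[0,-0.0005,0],[0,0,0]],"delta_rot":[[0,0,0],[0,0,0]]}' - 10 | sed -n '1,5p'; python3 -m crank '{"slide":[[0,0,0],[0,0,0],[0,0,0],[0,0,0]],"delta_rot":[[0,0,0],[0,0,0],[0,0,0],[0,0,0]]}' 0.06 | sed -n '1,5p'
```

```text
t: 21.48
position: [0.5425, 0.0808, 0.0597]
ee_rot: [[-1.0, 0.029, -0.001], [0.029, 1.0, -0.002], [0.001, -0.002, -1.0]]
wrist_force: [1.2, -6.2, 0.2]
width: 0.0163
t: 21.98
position: [0.5428, 0.0822, 0.0601]
ee_rot: [[-1.0, 0.029, -0.0], [0.029, 1.0, 0.0], [0.0, 0.0, -1.0]]
wrist_force: [-0.4, -0.3, 0.1]
width: 0.0505
```

```bash
python3 -m crank '{"slide":[[0,0,0],[0,0,-0.005],[0,0,-0.01],[0,0,-0.02],[0,0,-0.03],[0,0,-0.03],[0,0,-0.03],[0,0,-0.03]],"delta_rot":[[0,0,0],[0,0,0],[0,0,0],[0,0,0],[0,0,0],[0,0,0],[0,0,0],[0,0,0]]}';  python3 -m crank '{"slide":[[0,-0.02,-0.02],[0,-0.05,0],[0,-0.06,0],[0,-0.06,0],[0,-0.06,0],[0,-0.05,0],[0,-0.02,0],[0,0,0]],"delta_rot":[[0,0,0],[0,0,0],[0,0,0],[0,0,0],[0,0,0],[0,0,0],[0,0,0],[0,0,0]]}'; python3 look.py 16 scene top; python3 rep.py 16; python3 - <<'E'
from fit import *
S=np.array([.5417,-.009]);a=1.5406;ex=np.array([np.cos(a),np.sin(a)]);ey=np.array([-ex[1],ex[0]])
d=dict(np.load("top16.npz")); P=cloud(d).reshape(-1,3)
x,y,z=P.T; k=(z>.12)&(z<.14)&(abs(x-.54)<.06)&(abs(y-.2)<.08); print("lid",np.median(P[k],0),np.percentile(z[k],[3,97]))
f=dict(np.load("scene16.npz"))["frame"][120:220,130:260]; cv2.imwrite("pics/s16b.png",cv2.resize(f,None,fx=6,fy=6,interpolation=cv2.INTER_CUBIC))
E
```

```text
t: 22.98
position: [0.5432, 0.0821, 0.2182]
ee_rot: [[-1.0, 0.029, 0.002], [0.029, 1.0, 0.0], [-0.002, 0.0, -1.0]]
wrist_force: [0.1, -0.3, -0.1]
width: 0.0602
t: 23.98
position: [0.533, -0.239, 0.2353]
ee_rot: [[-0.999, 0.032, -0.0], [0.032, 0.999, 0.001], [0.0, 0.001, -1.0]]
wrist_force: [0.0, -0.4, -0.3]
width: 0.0599
TCP dock x,y,z -0.2282 0.0014 0.2352
lid [0.5370873  0.20639328 0.13009232] [0.12584973 0.13408757]
```

View pics/s16b.png

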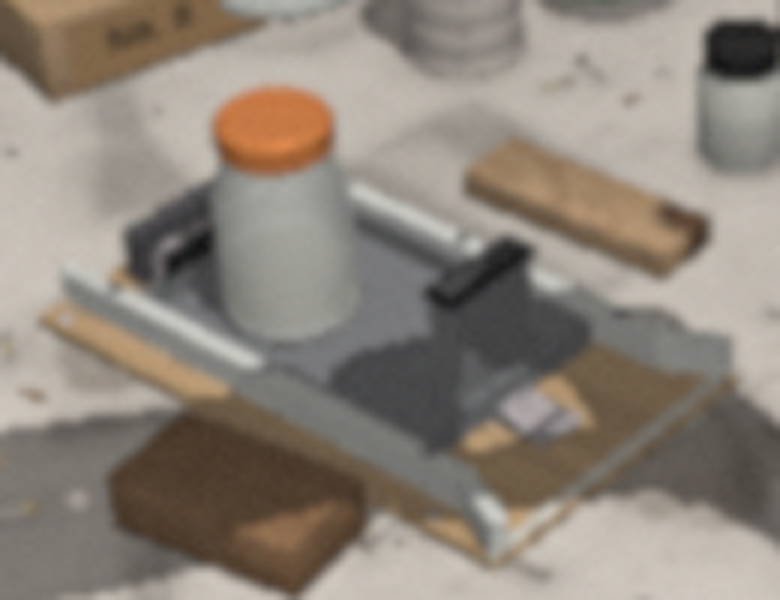

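View pics/top16.png

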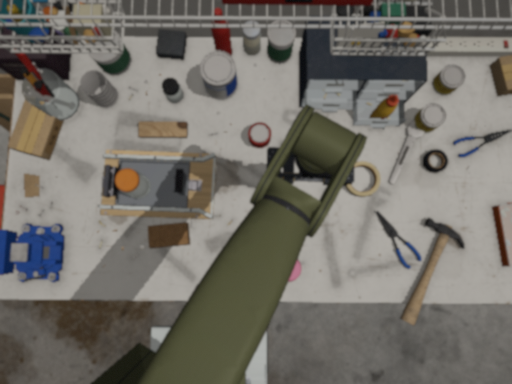

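The tray is latched: the catch is up right behind it at crop (535,410). The jar is upright with its lid at z = 0.130 (expected 0.131), and the bystanders haven't moved. Handing in.

```bash
python3 -c "
from plant import env
print(env.sign_off())"
```

```text
the job is handed in; nothing more can be done
None
```

The tray is latched in the dock between the rails with the jar standing on it, and I handed the job in at about 24 s of the 67 s allowed.

- **Slide and step:** I gripped the tray by its upright grip and lined it up with the dock on the bench. I raised the leading end by 5.5° (about 19 mm, against the suggested 15 mm) with the back edge down on the bench. Once the tray's centre was about 13 mm past the step, I laid it flat and slid it in.
- **Buffer and catch:** The first touch on the buffer was a clear force step, with the tray's leading end about 270 mm past the step. The catch sprung up after about 4 to 5 mm of buffer travel. The push peaked at about 21 N at the wrist, including 6–7 N of sliding force. I then eased off, opened the fingers, lifted and backed away.
- **Last checks:** The picture shows the catch up right behind the tray. The jar's lid is level at 0.130 m, against 0.131 m expected. The sanding block, wood offcut, tin and masking tape look unmoved. In that last picture the arm hides the tape measure and the teal look-alike and covers most of the pink one. They were last seen in place, and the arm passed well above them. The wrist force after release is about 0.

**Disagreements:** The sliding force read 6–7 N, a little over the 1–5 N quoted. Buffer travel worked out from force was also 1–2 mm more than the measured travel. I went by the picture of the catch instead.

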